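Unlock a laundry lint filter and lift out one cartridge for rinsing

TASK

The lint-filter cartridge with the red grip is due for a rinse. Pull the yellow knob of the filter unit's lock slide out against its spring until it stays out at its stop, lift the red-gripped cartridge straight up out of its bay, and set it down gently, standing upright on the floor of the white tray. Leave the lock slide out, the two blue-gripped cartridges seated in their bays, and the brushes, soap dish and measuring cup where they are.

Things in the scene. Friction and masses are not known exactly. Their poses are not given: they have to be found in the camera images.
- filter_unit: Grey lint-filter housing, 150 (x) x 200 (y) mm, 85 mm high, fixed. Origin: centre of its underside, at counter height; x to its back (capped blue hose spigots), y along the row of bays towards the yellow knob. Bays at x = +12, y = -60, 0, +60 mm, 70 mm deep, 1.5 mm play a side. While the steel lock slide on the front of the deck is in, its tongues hold all cartridges down.
- lock_slide (a joint): Travel of the lock slide in m along the unit's +y: 0 locked, 0.030 out at its stop. An over-centre spring resists with about 10 N at first, then less and less, and draws it back in if let go early; past about 0.022 it snaps over and is held out against the stop with about 4 N. Out, its tongues stand between the cartridges' noses, at most 22 mm above the deck.
- lock_grip (a point): Middle of the neck of the lock slide's yellow pull knob, where to grip it; moves with the slide. 97 mm above the counter. Neck: 17 mm in diameter, axis along the unit's y, 20 mm to either side of this point; at its outer end a round head 38 mm in diameter, 15 mm thick. Locked, this point is 28 mm from the housing's end face.
- cartridge_red: Cartridge with a red grip and a dark, clogged screen, to be taken out; in any bay. Body 90 (x) x 40 (y) x 84 (z) mm; a nose 14 mm wide juts 12 mm from the top of its -x side, under a lock tongue; centred on top an upright grip tab 36 (x) x 14 (y) mm, from 83 to 131 mm above the origin. Origin: centre of its underside, z up; seated, 15 mm above the counter. Mass 0.2 to 0.4 kg.
- cartridge_blue_a: Cartridge of the same shape and size as the red-gripped one, with a blue grip and a clean pale screen, seated in another bay; stays there. Origin: centre of its underside.
- cartridge_blue_b: The other blue-gripped cartridge, the same in all respects; stays in its bay. Origin: centre of its underside.
- tray: White plastic tray, loose, empty, 237 (x) x 362 (y) mm over the rim, 48 mm high, with sloping walls. Origin: centre of its underside; z up. Its flat floor is 4 mm above the origin and measures about 180 (x) x 300 (y) mm.
- scrub_brush: Magenta scrub brush, 52 x 133 x 53 mm, lying at the front edge of the counter; a bystander. Origin: centre of its underside.
- nail_brush: Purple nail brush, 30 x 86 x 22 mm, lying at the front edge of the counter; a bystander. Origin: centre of its underside.
- soap_dish: White dish with a pale blue soap bar, 88 x 123 x 27 mm; a bystander. Origin: centre of its underside.
- tumbler: Translucent measuring cup, 66 mm in diameter, 98 mm high, standing behind the filter unit; a bystander. Origin: centre of its underside.

How it is judged:
On the way, in this order (a step that is already met when the one before it is completed fails the run):
1. the lock slide has been pulled out to its stop (value of joint lock_slide above 0.027 m), for 0.2 s.
2. the red-gripped cartridge has been lifted clear above the deck, the lock being out (value of joint lock_slide above 0.027 m and z of cartridge_red in the frame of filter_unit above 0.086 m), for 0.1 s.
At the end, for the whole second after the job is handed in: The lock slide is out at its stop (over 27 of 30 mm). The red-gripped cartridge stands at rest on the tray's floor, upright within 0.1 rad (its underside less than 10 mm above the tray's). The tray lies level. Both blue-gripped cartridges are fully seated in their bays, not raised by more than 5 mm (value of joint lock_slide above 0.027 m and z of each of cartridge_blue_a, cartridge_blue_b in the frame of filter_unit below 0.02 m and x of cartridge_red in the frame of tray between -0.1 and 0.1 m and y of cartridge_red in the frame of tray between -0.16 and 0.16 m and z of cartridge_red in the frame of tray below 0.01 m and angle between cartridge_red's own z axis and vertical below 0.1 rad and linear speed of cartridge_red below 0.02 m/s and angle between tray's own z axis and vertical below 0.05 rad); the robot touches nothing.
It fails at once if a blue-gripped cartridge is raised more than 15 mm in its bay (z of any of cartridge_blue_a, cartridge_blue_b in the frame of filter_unit above 0.03 m).
It fails at once if the red-gripped cartridge is tilted more than 0.2 rad while still in its bay (horizontal distance between cartridge_red and filter_unit below 0.1 m and z of cartridge_red in the frame of filter_unit below 0.075 m and angle between cartridge_red's own z axis and vertical above 0.2 rad).
It fails at once if the red-gripped cartridge drops or hits down in the tray (over 0.45 m/s less than 30 mm above its floor) (horizontal distance between cartridge_red and tray below 0.15 m and z of cartridge_red in the frame of tray below 0.034 m and linear speed of cartridge_red above 0.45 m/s).
It fails at once if a brush, the soap dish or the measuring cup is moved more than 30 mm (distance of any of scrub_brush, nail_brush, soap_dish, tumbler from where it was at the start of the episode above 0.03 m).
It also fails if it takes over 50 s, if anything falls off the work surface, if the arm or the gripper's body presses on something with over 40 N, if the wrist force passes 120 N, or if a joint passes its speed limit or range.

ROBOT

A 6-joint arm with a two-finger parallel gripper is mounted at the origin on a cart in front of the work surface, level with it; the furniture and walls round the work are solid. World frame = base frame: x ahead of the robot, y to its left, z up, the work surface at z = 0. Lengths are in m, angles in rad, forces in N, time in s.
With the tool pointing down it reaches from about 0.375 to 0.75 m from the base axis. Payload 9 kg.
Tool frame: the origin (TCP) lies at the very end of the fingers, on their centre line; the grasp point (between the pads) lies 19 mm behind it (robot.hold_point_z is the distance from the TCP to the grasp point, in m); z points along the fingers, y is the line along which they close (so a half turn about z gives the same grasp; the last joint's range is limited). The gripper opens to 85 mm and grips with 20 to 120 N. Pads are 22 mm wide; open, the fingers measure 114 mm over their backs; the gripper's body (76 mm by 85 mm) begins 54 mm behind the grasp point. The pads swing forward as they close: fully open they stand 13 mm farther back than shut.
Start: joints at [-1.487, 0.104, 0.097, 1.564, 0, 1.353], TCP at [0.178, -0.573, 0.231] pointing down, gripper open.
Joint ranges: [-2.99, 2.99], [-0.84, 1.86], [-1.1, 1.16], [-1.84, 2.11], [-1.51, 1.56], [-3.14, 3.14]. Speed limits (rad/s): [2.22, 2.22, 2.57, 3.14, 3.14, 3.14].

INTERFACE

Orientations are given as a rotation vector (axis times angle).
In Python, from station import robot gives the robot as it stands. The module is installed in compiled form; this text tells all that it offers.
- The arm moves only by the tool apply_moves, never from a script. Its argument "series" is a list of rows, each a list of 6 numbers: the shift along the tool's x, y, z each as a share of 0.75 m, from -1 to 1, then the turn, a rotation vector about the tool's x, y, z each as a share of 120 degrees, from -1 to 1. In form: [[x, y, z, rx, ry, rz], ...]. A call has exactly 5 rows; each row is the pose to reach, as a shift and turn from the pose commanded when the call began, along the tool's axes at that moment; what a row does not reach only later rows make up. A row lasts 1/12 s, in which the tool goes at most 41.7 mm and 7.16 degrees, less where a joint would pass 70% of its speed; a pose out of reach is approached as far as the arm can. A call with a number of a shift or a turn outside -1 to 1 is refused whole. A call with a gripper value outside its range is refused whole. "hand" is the opening, from 0 (shut) to 1 (fully open), set as the call begins (left out, the last holds). The fingers move at their own pace and stop on an object; "force" is the grip in N (left out, the last holds). Time passes only in rows, so rows that repeat a pose let the fingers close, or fill a call up. It gives the time, the measured TCP pose, the force, the opening and the grip force at its end, in the units of the state.
- robot.observe(): the state, without advancing time (a new reading comes with each control period).
- robot.get_image(name): name is "scene" or "side" or "wrist"; returns a dict with "frame" (420x560x3 uint8, blue, green, red), "range_z" (420x560 float32, m along the optical axis (not along the pixel's ray), 0 where there is no reading), "camera_matrix" (3x3 intrinsics, pixels), "R" (3x3) and "t" (3): a world point X has camera coordinates R X + t. Camera axes: x right, y down, z forward; pixel columns grow to the right and rows downward; lengths in m; the calibration is good to about 2 mm. A picture is of the moment at which its call begins.
- robot.close_job(): hands the job in; it is judged then, once.
The state is a dict: "time_s": time; "joint_positions": joint angles; "qvel": joint speeds; "effort": joint torques, N m; "position": TCP position; "orientation": TCP orientation; "wrist_force": force on the tool from outside, world axes, zero at the start; "wrist_torque": the same for the moment, N m; "gripper_width": finger opening in m; "grasp_force": force on a finger pad.
Only numpy, scipy, OpenCV 4.12 (cv2) and the standard library are available. Lean on these libraries where they do the work, as an engineer would, in place of code of your own. Each camera call takes 0.05 s, during which the arm holds its last target. There are 200 camera calls.

## Working session

There is one attempt and no reset: what is moved stays moved. The work goes in short steps, Python scripts to look and compute and a tool call to move; the robot and the scene stay as the last step left them, time stands still between calls to the robot, and variables do not carry over. Pictures are saved under pics/ and viewed, at most 10 in all, crops included, and the job is handed in when it is done.

Besides the shell and the picture viewer there is one more tool, called as name(argument=value, ...) on one line, values as JSON. apply_moves: Moves the arm, as the interface text tells. Shift numbers are shares of 0.75 m and turn numbers shares of 120 degrees, none past 1 either way. Its arguments: {"type":"object","properties":{"series":{"type":"array"},"hand":{"type":"number"},"force":{"type":"number"}},"required":["series"]}

```bash
mkdir -p pics; cat > h.py <<'E'
from station import robot
import numpy as np, cv2
def pts(im):
    d=im["range_z"]; K=im["camera_matrix"]; v,u=np.indices(d.shape)
    c=np.stack([(u-K[0,2])/K[0,0]*d,(v-K[1,2])/K[1,1]*d,d],-1)
    P=(c-im["t"])@im["R"]; P[d==0]=np.nan
    return P
E
python3 - <<'E'
from h import *
ims=[robot.get_image(n) for n in("scene","side")]
for n,im in zip(("scene","side"),ims):
    cv2.imwrite(f"pics/{n}0.png",im["frame"]); P=pts(im)
    np.savez(f"{n}0.npz",P=P,**im)
    hsv=cv2.cvtColor(im["frame"],cv2.COLOR_BGR2HSV)
    print(n,-im["R"].T@im["t"])
    for nm,lo,hi in(("red",(0,150,80),(8,255,255)),("yel",(22,130,100),(35,255,255)),("blue",(100,130,60),(125,255,255))):
        m=cv2.inRange(hsv,lo,hi); k,l,s,c=cv2.connectedComponentsWithStats(m)
        for i in range(1,k):
            if s[i,4]>40: 
                q=P[l==i]; print(nm,s[i],np.nanmedian(q,0).round(3),np.nanpercentile(q,3,0).round(3),np.nanpercentile(q,97,0).round(3))
s=robot.observe(); print(s["position"],s["orientation"],s["time_s"])
E
```

```text
scene [-0.3810112  -0.30689311  1.34409244]
yel [221 188   7  10  46] [0.495 0.311 0.11 ] [0.484 0.307 0.098] [0.508 0.318 0.12 ]
side [-0.10582251  0.30851736  0.99187043]
red [308  72  31  21 158] [ 0.893 -0.099  0.168] [ 0.848 -0.125  0.164] [ 0.947 -0.064  0.171]
red [268  75  10  26  84] [0.907 0.064 0.166] [0.858 0.041 0.158] [0.965 0.079 0.17 ]
red [298  77  14  13  53] [ 0.898 -0.031  0.168] [ 0.875 -0.045  0.166] [ 0.926 -0.019  0.172]
red [276  79  36  29 295] [0.861 0.02  0.169] [ 0.817 -0.032  0.164] [0.924 0.058 0.172]
red [304  91  22  21 106] [ 0.816 -0.046  0.166] [ 0.797 -0.066  0.158] [ 0.855 -0.008  0.171]
red [263 180   7  19  77] [0.56  0.167 0.14 ] [0.551 0.161 0.108] [0.581 0.171 0.147]
red [101 246  16  11  63] [0.554 0.596 0.013] [0.545 0.58  0.007] [0.564 0.612 0.017]
yel [211 221  22  14 149] [0.496 0.302 0.104] [0.482 0.272 0.096] [0.508 0.32  0.115]
blue [280 115  37  21 325] [0.813 0.023 0.105] [ 0.805 -0.039  0.053] [0.819 0.063 0.125]
blue [277 174  16  20 100] [0.565 0.107 0.138] [0.553 0.099 0.058] [0.661 0.111 0.146]
blue [233 184  14  20  92] [0.559 0.226 0.14 ] [0.548 0.22  0.06 ] [0.655 0.236 0.147]
[ 0.17832298 -0.57258013  0.23061817] [-3.10475248e+00 -4.72015476e-01 -1.20715277e-04] 0.1
```

View pics/scene0.png

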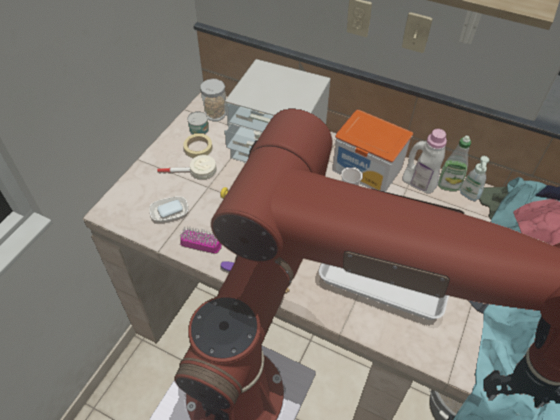

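View pics/side0.png

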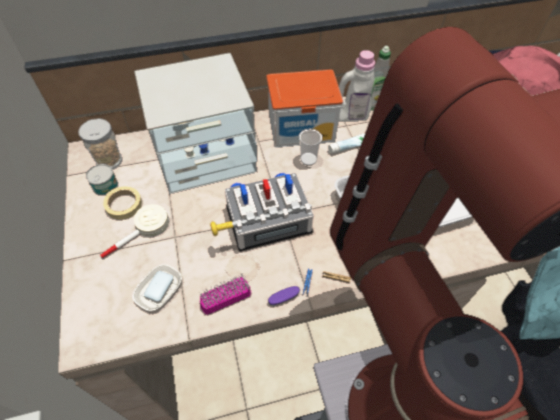

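The side view shows the unit with the red tab in the middle bay near (267,188) and blue tabs at (241,192) and (285,182). The yellow knob is at (220,228). The scene view shows the tray around (385,290), partly hidden by the arm. I'll move the arm along an arc to above the unit.

```bash
cat >> h.py <<'E'
from scipy.spatial.transform import Rotation as Ro
def rel(targets,base=None):
    """targets: (x,y,z,yaw_deg) tool-down poses -> shares relative to the current pose"""
    s=robot.observe(); p=np.array(s["position"]); R=Ro.from_rotvec(s["orientation"])
    yaw=np.degrees(np.arctan2(*R.as_matrix()[[1,0],0]))
    print("t",round(s["time_s"],2),"p",p.round(4),"yaw",yaw.round(2),"q",np.round(s["joint_positions"],2),"F",np.round(s["wrist_force"],1),"w",round(s["gripper_width"],4),"gf",round(s["grasp_force"],1))
    for x,y,z,w in targets:
        T=Ro.from_euler("z",w,degrees=True)*Ro.from_euler("x",180,degrees=True)
        d=R.inv().apply(np.array([x,y,z])-p)/0.75; r=(R.inv()*T).as_rotvec()/np.radians(120)
        print((x,y,z,w),[round(float(a),4) for a in (*d,*r)])
E
python3 -c "
from h import *
rel([(.43,-.33,.3,40),(.5,0,.3,70),(.42,.25,.32,93)])"
```

```text
t 0.1 p [ 0.1783 -0.5726  0.2306] yaw 17.29 q [-1.49  0.1   0.1   1.56 -0.    1.35] F [-1.4  0.6 -0.4] w 0.0854 gf 0.0
(0.43, -0.33, 0.3, 40) [0.4166, -0.2092, -0.0922, -0.0005, -0.0002, -0.1893]
(0.5, 0, 0.3, 70) [0.6364, -0.6016, -0.0917, -0.0005, -0.0004, -0.4393]
(0.42, 0.25, 0.32, 93) [0.6337, -0.9516, -0.1179, -0.0004, -0.0005, -0.6309]
```

apply_moves(series=[[0.417,-0.209,-0.092,0,0,-0.19],[0.417,-0.209,-0.092,0,0,-0.19],[0.417,-0.209,-0.092,0,0,-0.19],[0.417,-0.209,-0.092,0,0,-0.19],[0.417,-0.209,-0.092,0,0,-0.19]], hand=1)

```text
time_s: 0.52
position: [0.3265, -0.4295, 0.2717]
orientation: [-2.95, -1.079, -0.0]
wrist_force: [-0.0, 0.3, 0.0]
gripper_width: 0.0854
grasp_force: 0.0
```

```bash
python3 -c "
from h import *
rel([(.43,-.33,.3,40),(.5,0,.3,70),(.42,.25,.32,93)])"
```

```text
t 0.52 p [ 0.3265 -0.4295  0.2717] yaw 40.18 q [-1.16 -0.07 -0.    1.64  0.    1.28] F [-0.   0.3  0. ] w 0.0854 gf 0.0
(0.43, -0.33, 0.3, 40) [0.191, -0.0123, -0.0377, -0.0002, -0.0001, 0.0015]
(0.5, 0, 0.3, 70) [0.5463, -0.2883, -0.0376, -0.0002, -0.0001, -0.2485]
(0.42, 0.25, 0.32, 93) [0.6798, -0.6118, -0.0641, -0.0001, -0.0002, -0.4401]
```

apply_moves(series=[[0.546,-0.288,-0.038,0,0,-0.248],[0.546,-0.288,-0.038,0,0,-0.248],[0.546,-0.288,-0.038,0,0,-0.248],[0.546,-0.288,-0.038,0,0,-0.248],[0.546,-0.288,-0.038,0,0,-0.248]])

```text
time_s: 0.93
position: [0.404, -0.2365, 0.2843]
orientation: [-2.569, -1.808, 0.0]
wrist_force: [0.2, 1.0, 0.1]
gripper_width: 0.0855
grasp_force: 0.0
```

```bash
python3 -c "
from h import *
rel([(.48,.03,.3,80),(.42,.25,.32,93)])"
```

```text
t 0.93 p [ 0.404  -0.2365  0.2843] yaw 70.28 q [-0.81 -0.28 -0.17  1.68 -0.    1.11] F [0.2 1.  0.1] w 0.0855 gf 0.0
(0.48, 0.03, 0.3, 80) [0.3686, -0.0246, -0.0209, -0.0001, -0.0, -0.081]
(0.42, 0.25, 0.32, 93) [0.6178, -0.1989, -0.0476, -0.0001, -0.0, -0.1894]
```

apply_moves(series=[[0.369,-0.025,-0.021,0,0,-0.08],[0.369,-0.025,-0.021,0,0,-0.08],[0.369,-0.025,-0.021,0,0,-0.08],[0.369,-0.025,-0.021,0,0,-0.08],[0.369,-0.025,-0.021,0,0,-0.08]])

```text
time_s: 1.35
position: [0.4621, -0.0367, 0.2962]
orientation: [2.416, 2.008, 0.0]
wrist_force: [0.9, -0.9, 1.2]
gripper_width: 0.0854
grasp_force: 0.0
```

```bash
python3 -c "
from h import *
rel([(.42,.2,.34,93)])"
```

```text
t 1.35 p [ 0.4621 -0.0367  0.2962] yaw 79.44 q [-0.36 -0.28 -0.15  1.7  -0.    1.39] F [ 0.9 -0.9  1.2] w 0.0854 gf 0.0
(0.42, 0.2, 0.34, 93) [0.3, -0.113, -0.0584, 0.0001, 0.0001, -0.113]
```

apply_moves(series=[[0.3,-0.113,-0.058,0,0,-0.113],[0.3,-0.113,-0.058,0,0,-0.113],[0.3,-0.113,-0.058,0,0,-0.113],[0.3,-0.113,-0.058,0,0,-0.113],[0.3,-0.113,-0.058,0,0,-0.113]])

```text
time_s: 1.77
position: [0.4253, 0.1649, 0.3335]
orientation: [2.162, 2.279, -0.0]
wrist_force: [1.5, -0.5, 0.2]
gripper_width: 0.0857
grasp_force: 0.0
```

```bash
python3 - <<'E'
from h import *
rel([])
for n in("scene","side","wrist"):
    im=robot.get_image(n)
    cv2.imwrite(f"pics/{n}1.png",im["frame"]); np.savez(f"{n}1.npz",P=pts(im),**im)
    print(n,(-im["R"].T@im["t"]).round(3),im["R"][2].round(2))
E
```

```text
t 1.77 p [0.4253 0.1649 0.3335] yaw 93.01 q [ 0.08 -0.28 -0.08  1.77 -0.    1.6 ] F [ 1.5 -0.5  0.2] w 0.0857 gf 0.0
scene [-0.381 -0.307  1.344] [ 0.57  0.28 -0.77]
side [-0.106  0.309  0.992] [ 0.56 -0.15 -0.81]
wrist [0.42  0.24  0.477] [ 0.02 -0.28 -0.96]
```

View pics/wrist1.png

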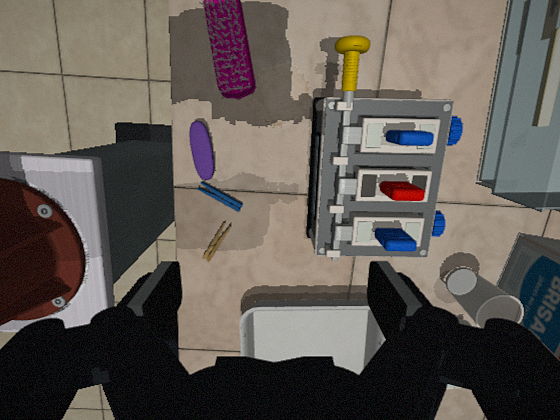

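View pics/scene1.png

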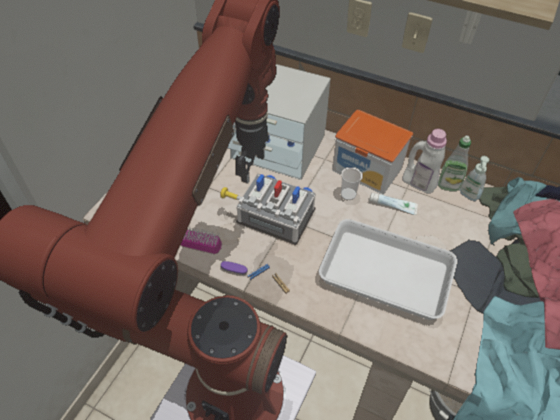

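The wrist view shows the unit deck at about (317..452, 98..256), the knob at (352,45) with its neck at (348,75), and the red tab at (402,188) in the middle bay. In the scene view the tray is fully visible and centred near (388,270).

```bash
python3 - <<'E'
from h import *
d=np.load("wrist1.npz"); P=d["P"]; hsv=cv2.cvtColor(d["frame"],cv2.COLOR_BGR2HSV)
def rep(n,m):
    q=P[m]; q=q[~np.isnan(q[:,0])]; 
    print(n,len(q),np.median(q,0).round(4),np.percentile(q,2,0).round(4),np.percentile(q,98,0).round(4)); return q
reg=np.zeros(P.shape[:2],bool); reg[60:290,280:480]=1
# deck: height band
m=reg&(abs(P[...,2]-0.085)<0.006)
m=cv2.morphologyEx(m.astype(np.uint8),cv2.MORPH_OPEN,np.ones((3,3))); k,l,s,c=cv2.connectedComponentsWithStats(m)
i=1+s[1:,4].argmax(); q=rep("deck",l==i)
(c,wh,a)=r=cv2.minAreaRect((q[:,:2]*1000).astype(np.float32)); print(r,cv2.boxPoints(r).round(1).tolist())
for nm,lo,hi in(("red",(0,150,60),(8,255,255)),("blue",(100,130,60),(125,255,255)),("yel",(20,130,80),(35,255,255))):
    mm=cv2.inRange(hsv,lo,hi); k,l,s,_=cv2.connectedComponentsWithStats(mm)
    for i in range(1,k):
        if s[i,4]>60 and s[i,0]>280 and s[i,1]<290:
            q=P[l==i]; 
            if nm=="yel":
                for y0 in np.arange(.26,.34,.01):
                    t=q[(abs(q[:,1]-y0-.005)<.005)]
                    if len(t)>5: print("yel",y0.round(3),t[:,0].min().round(4),t[:,0].max().round(4),t[:,2].max().round(4),len(t))
            else:
                zt=np.nanpercentile(q[:,2],90); t=rep(nm+str(s[i][:4]),(l==i)&(abs(P[...,2]-.146)<.005)); 
                if len(t)>10: print(cv2.minAreaRect((t[:,:2]*1000).astype(np.float32)))
d=np.load("scene1.npz"); P=d["P"]
u,v=388,268
m=np.zeros(P.shape[:2],bool); m[210:330,310:470]=1
m&=(abs(P[...,2]-.048)<.004); k,l,s,c=cv2.connectedComponentsWithStats(m.astype(np.uint8)); i=1+s[1:,4].argmax()
q=P[l==i]; print("tray rim",s[i],cv2.minAreaRect((q[:,:2]*1000).astype(np.float32)))
f=P[255:285,370:410].reshape(-1,3); print("floor",np.nanmedian(f,0))
E
```

```text
deck 6509 [0.5807 0.1937 0.0849] [0.5161 0.0676 0.0827] [0.6358 0.2671 0.0866]
((576.150390625, 166.43533325195312), (122.58375549316406, 204.4968719482422), 2.2475011348724365) [[510.8999938964844, 266.20001220703125], [518.9000244140625, 61.900001525878906], [641.4000244140625, 66.69999694824219], [633.4000244140625, 271.0]]
red[380 181  45  20] 379 [0.5699 0.1668 0.1454] [0.5548 0.1597 0.1417] [0.5868 0.1729 0.1471]
((570.9700927734375, 166.3661651611328), (34.07251739501953, 14.008427619934082), 3.739264726638794)
  return _methods._mean(a, axis=axis, dtype=dtype,
  ret = um.true_divide(
Traceback (most recent call last):
IndexError: index -1 is out of bounds for axis 0 with size 0
```

```bash
python3 - <<'E'
from h import *
d=np.load("wrist1.npz"); P=d["P"]; hsv=cv2.cvtColor(d["frame"],cv2.COLOR_BGR2HSV)
for nm,lo,hi in(("blue",(100,130,60),(125,255,255)),("yel",(20,130,80),(35,255,255))):
    mm=cv2.inRange(hsv,lo,hi); k,l,s,_=cv2.connectedComponentsWithStats(mm)
    for i in range(1,k):
        if s[i,4]>60 and s[i,0]>280 and s[i,1]<290:
            q=P[l==i]
            if nm=="yel":
                for y0 in np.arange(.27,.36,.01):
                    t=q[(abs(q[:,1]-y0-.005)<.005)]
                    if len(t)>5: print("yel",y0.round(3),np.median(t[:,0]).round(4),t[:,0].min().round(4),t[:,0].max().round(4),t[:,2].max().round(4),len(t))
            else:
                t=q[abs(q[:,2]-.145)<.005]
                if len(t)>10: print(nm,cv2.minAreaRect((t[:,:2]*1000).astype(np.float32)))
d=np.load("scene1.npz"); P=d["P"]
m=np.zeros(P.shape[:2],bool); m[210:330,310:470]=1
m&=(abs(P[...,2]-.048)<.005); k,l,s,c=cv2.connectedComponentsWithStats(m.astype(np.uint8)); i=1+s[1:,4].argmax()
q=P[l==i]; print("tray rim",s[i],cv2.minAreaRect((q[:,:2]*1000).astype(np.float32)))
f=P[255:285,370:410].reshape(-1,3); print("floor",np.nanmedian(f,0))
E
```

```text
blue ((567.9561767578125, 225.95626831054688), (33.87112808227539, 13.929798126220703), 0.5428090691566467)
blue ((573.0135498046875, 107.13998413085938), (33.61051559448242, 13.087156295776367), 3.5705201625823975)
yel 0.27 0.5018 0.4948 0.5155 0.1068 130
yel 0.28 0.5008 0.4941 0.5103 0.1075 139
yel 0.29 0.5006 0.4935 0.5134 0.1073 151
yel 0.3 0.5007 0.4939 0.5128 0.1072 148
yel 0.31 0.4985 0.4832 0.5178 0.1172 380
yel 0.32 0.4996 0.4839 0.5169 0.1163 105
tray rim [319 219 138  99 898] ((514.0825805664062, -224.2340087890625), (240.90133666992188, 362.76458740234375), 3.887157440185547)
floor [ 0.52945479 -0.23097995  0.00466755]
```

```bash
python3 -c "
from h import *
rel([(.5015,.2945,.20,92.4),(.5015,.2945,.078,92.4)])"
```

```text
t 1.92 p [0.4254 0.1657 0.3337] yaw 93.33 q [ 0.08 -0.28 -0.08  1.77  0.    1.6 ] F [ 0.4 -0.4 -0.5] w 0.0856 gf 0.0
(0.5015, 0.2945, 0.2, 92.4) [0.1655, 0.1112, 0.1784, 0.0003, -0.0001, 0.0078]
(0.5015, 0.2945, 0.078, 92.4) [0.1655, 0.1111, 0.3411, 0.0003, -0.0001, 0.0078]
```

apply_moves(series=[[0.166,0.111,0.178,0,0,0.008],[0.166,0.111,0.178,0,0,0.008],[0.166,0.111,0.178,0,0,0.008],[0.166,0.111,0.178,0,0,0.008],[0.166,0.111,0.178,0,0,0.008]])

```text
time_s: 2.33
position: [0.5033, 0.2919, 0.1967]
orientation: [-2.182, -2.259, 0.003]
wrist_force: [1.0, 0.5, 0.3]
gripper_width: 0.0855
grasp_force: 0.0
```

apply_moves(series=[[0,0,0,0,0,0],[0,0,0,0,0,0],[0,0,0,0,0,0],[0,0,0,0,0,0],[0,0,0,0,0,0]])

```text
time_s: 2.75
position: [0.5035, 0.2909, 0.2014]
orientation: [2.182, 2.258, 0.003]
wrist_force: [0.7, 0.6, -0.5]
gripper_width: 0.0859
grasp_force: 0.0
```

```bash
python3 -c "
from h import *
rel([(.5015,.2945,.078,92.4)])"
```

```text
t 2.75 p [0.5035 0.2909 0.2014] yaw 91.98 q [ 0.3   0.04 -0.02  1.5  -0.    1.84] F [ 0.7  0.6 -0.5] w 0.0859 gf 0.0
(0.5015, 0.2945, 0.078, 92.4) [0.0048, -0.0029, 0.1646, 0.0011, -0.0002, -0.0035]
```

apply_moves(series=[[0.005,-0.003,0.05,0,0,-0.003],[0.005,-0.003,0.1,0,0,-0.003],[0.005,-0.003,0.14,0,0,-0.003],[0.005,-0.003,0.165,0,0,-0.003],[0.005,-0.003,0.165,0,0,-0.003]])

```text
time_s: 3.17
position: [0.498, 0.294, 0.0723]
orientation: [-2.173, -2.265, 0.008]
wrist_force: [-1.4, -0.0, 0.2]
gripper_width: 0.0854
grasp_force: 0.0
```

```bash
python3 - <<'E'
from h import *
rel([(.5015,.2945,.078,92.4)])
im=robot.get_image("wrist"); cv2.imwrite("pics/wrist2.png",im["frame"])
E
```

```text
t 3.17 p [0.498  0.294  0.0723] yaw 92.37 q [ 0.31  0.08 -0.22  1.28 -0.    1.84] F [-1.4 -0.   0.2] w 0.0854 gf 0.0
(0.5015, 0.2945, 0.078, 92.4) [0.0005, 0.0046, -0.0076, -0.0025, 0.0008, -0.0003]
```

View pics/wrist2.png

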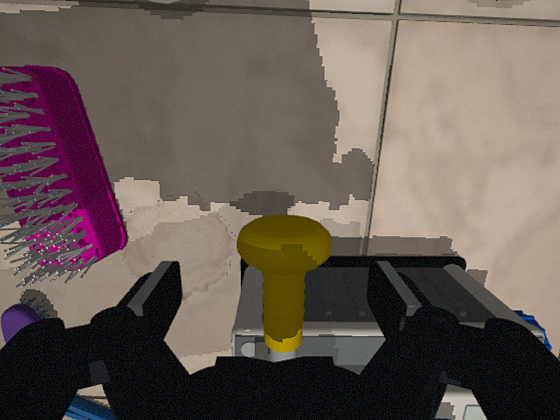

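The wrist view shows the neck at column 284, between fingertips centred on about 275. That matches the measured x error of about 3.5 mm, so I'll correct it, then close.

apply_moves(series=[[0,0.005,-0.004,0,0,0],[0,0.005,-0.004,0,0,0],[0,0.005,-0.004,0,0,0],[0,0.005,-0.004,0,0,0],[0,0.005,-0.004,0,0,0]])

```text
time_s: 3.63
position: [0.5047, 0.2957, 0.08]
orientation: [2.174, 2.267, 0.002]
wrist_force: [-0.2, -0.4, 0.1]
gripper_width: 0.0857
grasp_force: 0.0
```

apply_moves(series=[[0,0,0,0,0,0],[0,0,0,0,0,0],[0,0,0,0,0,0],[0,0,0,0,0,0],[0,0,0,0,0,0]], hand=0, force=70)

```text
time_s: 4.05
position: [0.5041, 0.2955, 0.079]
orientation: [2.174, 2.268, -0.0]
wrist_force: [1.0, 0.1, -0.7]
gripper_width: 0.0256
grasp_force: 0.0
```

```bash
python3 -c "
from h import *
rel([])"
```

```text
t 4.05 p [0.5041 0.2955 0.079 ] yaw 92.42 q [ 0.31  0.09 -0.2   1.29 -0.    1.84] F [ 1.   0.1 -0.7] w 0.0256 gf 0.0
```

apply_moves(series=[[0,-0.002,0,0,0,0],[0,-0.002,0,0,0,0],[0,-0.002,0,0,0,0],[0,-0.002,0,0,0,0],[0,-0.002,0,0,0,0]])

```text
time_s: 4.47
position: [0.502, 0.2954, 0.0791]
orientation: [-2.174, -2.267, 0.002]
wrist_force: [-4.8, -1.3, 5.8]
gripper_width: 0.0149
grasp_force: 68.8
```

apply_moves(series=[[0.002,0,0,0,0,0],[0.006,0,0,0,0,0],[0.01,0,0,0,0,0],[0.014,0,0,0,0,0],[0.018,0,0,0,0,0]])

```text
time_s: 4.88
position: [0.5015, 0.3079, 0.0791]
orientation: [2.174, 2.266, -0.004]
wrist_force: [-5.8, -6.8, 8.1]
gripper_width: 0.0151
grasp_force: 69.0
```

```bash
python3 -c "
from h import *
rel([])"
```

```text
t 4.88 p [0.5015 0.3079 0.0791] yaw 92.38 q [ 0.33  0.1  -0.18  1.29 -0.    1.86] F [-5.8 -6.8  8.1] w 0.0151 gf 69.0
```

apply_moves(series=[[0.005,0,0,0,0,0],[0.01,0,0,0,0,0],[0.015,0,0,0,0,0],[0.02,0,0,0,0,0],[0.023,0,0,0,0,0]])

```text
time_s: 5.3
position: [0.5008, 0.3256, 0.0791]
orientation: [2.174, 2.267, -0.004]
wrist_force: [-6.0, -14.8, 9.0]
gripper_width: 0.0149
grasp_force: 68.9
```

apply_moves(series=[[0,0,0,0,0,0],[0,0,0,0,0,0],[0,0,0,0,0,0],[0,0,0,0,0,0],[0,0,0,0,0,0]])

```text
time_s: 5.72
position: [0.5008, 0.3255, 0.0792]
orientation: [2.174, 2.267, -0.003]
wrist_force: [-6.0, -4.6, 7.1]
gripper_width: 0.0147
grasp_force: 69.0
```

```bash
python3 -c "
from h import *
rel([])"
```

```text
t 5.72 p [0.5008 0.3255 0.0792] yaw 92.4 q [ 0.36  0.13 -0.16  1.29 -0.    1.89] F [-6.  -4.6  7.1] w 0.0147 gf 69.0
```

Travel was 30 mm and the slide is at its stop. I'll release and rise.

apply_moves(series=[[0,0,0,0,0,0],[0,0,0,0,0,0],[0,0,0,0,0,0],[0,0,0,0,0,0],[0,0,0,0,0,0]], hand=0.75)

```text
time_s: 6.13
position: [0.5014, 0.3262, 0.079]
orientation: [2.174, 2.268, 0.0]
wrist_force: [0.3, 0.3, -1.4]
gripper_width: 0.064
grasp_force: 0.0
```

apply_moves(series=[[0,0,-0.04,0,0,0],[0,0,-0.09,0,0,0],[0,0,-0.14,0,0,0],[0,0,-0.19,0,0,0],[0,0,-0.2,0,0,0]])

```text
time_s: 6.55
position: [0.5035, 0.327, 0.2363]
orientation: [2.171, 2.265, 0.013]
wrist_force: [1.5, 0.8, 0.1]
gripper_width: 0.0639
grasp_force: 0.0
```

```bash
python3 - <<'E'
from h import *
rel([(.57,.1665,.26,182.4)])
im=robot.get_image("side"); P=pts(im)
hsv=cv2.cvtColor(im["frame"],cv2.COLOR_BGR2HSV); m=cv2.inRange(hsv,(22,130,80),(35,255,255))>0
q=P[m]; q=q[(q[:,1]>.2)&(q[:,1]<.4)&(q[:,0]<.55)]; print(np.nanmedian(q,0),np.nanpercentile(q,[3,97],0))
E
```

```text
t 6.55 p [0.5035 0.327  0.2363] yaw 92.42 q [ 0.36  0.09  0.1   1.56 -0.    1.89] F [1.5 0.8 0.1] w 0.0639 gf 0.0
(0.57, 0.1665, 0.26, 182.4) [-0.2175, 0.0799, -0.0315, 0.0042, 0.0022, -0.7499]
[0.49478812 0.33287578 0.10420063] [[0.48163924 0.30341746 0.09691745]
 [0.50399893 0.34945073 0.11446946]]
```

apply_moves(series=[[-0.044,0.016,-0.032,0,0,-0.06],[-0.088,0.032,-0.032,0,0,-0.12],[-0.132,0.048,-0.032,0,0,-0.18],[-0.176,0.064,-0.032,0,0,-0.24],[-0.218,0.08,-0.032,0,0,-0.298]], hand=0.5)

```text
time_s: 7.02
position: [0.5684, 0.1638, 0.2519]
orientation: [-1.372, -2.826, 0.001]
wrist_force: [0.2, -0.2, 0.7]
gripper_width: 0.0426
grasp_force: 0.0
```

apply_moves(series=[[0,0,0,0,0,-0.06],[0,0,0,0,0,-0.12],[0,0,0,0,0,-0.18],[0,0,0,0,0,-0.24],[0,0,0,0,0,-0.297]])

```text
time_s: 7.43
position: [0.568, 0.1652, 0.2517]
orientation: [-0.442, -3.109, 0.001]
wrist_force: [0.2, -0.0, -0.8]
gripper_width: 0.0427
grasp_force: 0.0
```

```bash
python3 - <<'E'
from h import *
rel([(.57,.1665,.23,182.4)])
E
```

```text
t 7.43 p [0.568  0.1652 0.2517] yaw 163.82 q [ 0.06  0.09  0.11  1.6  -0.    0.34] F [ 0.2 -0.  -0.8] w 0.0427 gf 0.0
(0.57, 0.1665, 0.23, 182.4) [-0.0021, 0.0024, 0.0289, -0.0001, -0.0006, -0.1548]
```

apply_moves(series=[[-0.002,0.002,0,0,0,-0.06],[-0.002,0.002,0,0,0,-0.12],[-0.002,0.002,0,0,0,-0.155],[-0.002,0.002,0,0,0,-0.155],[-0.002,0.002,0,0,0,-0.155]])

```text
time_s: 7.85
position: [0.5698, 0.1664, 0.2521]
orientation: [0.053, -3.14, 0.0]
wrist_force: [-0.0, -0.4, 0.6]
gripper_width: 0.0427
grasp_force: 0.0
```

```bash
python3 - <<'E'
from h import *
rel([(.571,.1665,.108,182.4)])
im=robot.get_image("wrist"); cv2.imwrite("pics/wrist3.png",im["frame"]); P=pts(im)
hsv=cv2.cvtColor(im["frame"],cv2.COLOR_BGR2HSV); m=(cv2.inRange(hsv,(0,150,60),(8,255,255))>0)&(abs(P[...,2]-.145)<.005)
q=P[m]; print(len(q)); print(cv2.minAreaRect((q[:,:2]*1000).astype(np.float32)) if len(q) else 0)
E
```

```text
t 7.85 p [0.5698 0.1664 0.2521] yaw -178.07 q [ 0.06  0.09  0.12  1.6  -0.    0.03] F [-0.  -0.4  0.6] w 0.0427 gf 0.0
(0.571, 0.1665, 0.108, 182.4) [-0.0018, 0.0002, 0.1921, -0.0001, -0.0005, -0.0039]
572
((570.5592651367188, 165.9525146484375), (35.163421630859375, 13.483741760253906), 1.9264873266220093)
```

View pics/wrist3.png

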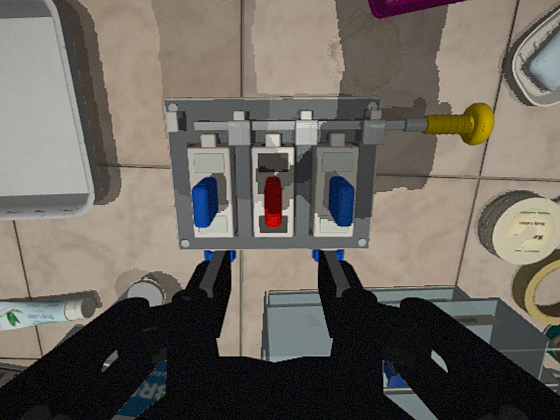

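The wrist view shows the slide out and its tongues between the noses. The red tab at (273,200) is central between the fingers, so I'll descend.

apply_moves(series=[[-0.001,0,0.035,0,0,-0.004],[-0.001,0,0.07,0,0,-0.004],[-0.001,0,0.1,0,0,-0.004],[-0.001,0,0.12,0,0,-0.004],[-0.001,0,0.13,0,0,-0.004]])

```text
time_s: 8.32
position: [0.5695, 0.1663, 0.1526]
orientation: [0.067, -3.137, 0.0]
wrist_force: [0.2, 0.7, -1.1]
gripper_width: 0.0427
grasp_force: 0.0
```

apply_moves(series=[[0,0,0.015,0,0,0],[0,0,0.03,0,0,0],[0,0,0.045,0,0,0],[0,0,0.055,0,0,0],[0,0,0.058,0,0,0]])

```text
time_s: 8.73
position: [0.5702, 0.1663, 0.1105]
orientation: [0.07, -3.139, 0.0]
wrist_force: [-0.7, 0.2, 0.6]
gripper_width: 0.0428
grasp_force: 0.0
```

```bash
python3 - <<'E'
from h import *
rel([(.571,.1662,.11,182.4)])
E
```

```text
t 8.73 p [0.5702 0.1663 0.1105] yaw -177.45 q [ 0.06  0.1  -0.13  1.35 -0.    0.02] F [-0.7  0.2  0.6] w 0.0428 gf 0.0
(0.571, 0.1662, 0.11, 182.4) [-0.0011, -0.0002, 0.0006, -0.0001, -0.0008, 0.0012]
```

apply_moves(series=[[0,0,0,0,0,0],[0,0,0,0,0,0],[0,0,0,0,0,0],[0,0,0,0,0,0],[0,0,0,0,0,0]], hand=0, force=60)

```text
time_s: 9.15
position: [0.5712, 0.1664, 0.1127]
orientation: [-0.07, 3.14, -0.0]
wrist_force: [-0.5, -0.1, 1.2]
gripper_width: 0.0133
grasp_force: 62.3
```

apply_moves(series=[[0,0,-0.002,0,0,0],[0,0,-0.006,0,0,0],[0,0,-0.012,0,0,0],[0,0,-0.02,0,0,0],[0,0,-0.028,0,0,0]])

```text
time_s: 9.57
position: [0.5707, 0.1664, 0.1336]
orientation: [0.07, -3.141, 0.0]
wrist_force: [-0.5, -0.5, -1.3]
gripper_width: 0.0132
grasp_force: 62.0
```

```bash
python3 - <<'E'
from h import *
rel([])
E
```

```text
t 9.57 p [0.5707 0.1664 0.1336] yaw -177.43 q [ 0.06  0.09 -0.09  1.39 -0.    0.02] F [-0.5 -0.5 -1.3] w 0.0132 gf 62.0
```

apply_moves(series=[[0,0,-0.012,0,0,0],[0,0,-0.024,0,0,0],[0,0,-0.036,0,0,0],[0,0,-0.05,0,0,0],[0,0,-0.064,0,0,0]])

```text
time_s: 9.98
position: [0.5709, 0.1664, 0.1823]
orientation: [-0.07, 3.14, -0.0]
wrist_force: [0.9, -1.2, -2.2]
gripper_width: 0.0133
grasp_force: 61.9
```

apply_moves(series=[[0,0,-0.015,0,0,0],[0,0,-0.03,0,0,0],[0,0,-0.045,0,0,0],[0,0,-0.06,0,0,0],[0,0,-0.065,0,0,0]])

```text
time_s: 10.4
position: [0.5715, 0.1665, 0.2323]
orientation: [-0.07, 3.138, -0.0]
wrist_force: [0.6, -0.1, -1.8]
gripper_width: 0.0136
grasp_force: 61.9
```

```bash
python3 - <<'E'
from h import *
rel([(.515,-.05,.235,182.4),(.50,-.22,.235,184)])
im=robot.get_image("side"); cv2.imwrite("pics/side2.png",im["frame"])
E
```

```text
t 10.4 p [0.5715 0.1665 0.2323] yaw -177.43 q [ 0.06  0.09  0.08  1.56 -0.    0.02] F [ 0.6 -0.1 -1.8] w 0.0136 gf 61.9
(0.515, -0.05, 0.235, 182.4) [0.0882, -0.2849, -0.0038, -0.0, 0.0012, 0.0014]
(0.5, -0.22, 0.235, 184) [0.1183, -0.5105, -0.0039, -0.0, 0.0012, -0.0119]
```

View pics/side2.png

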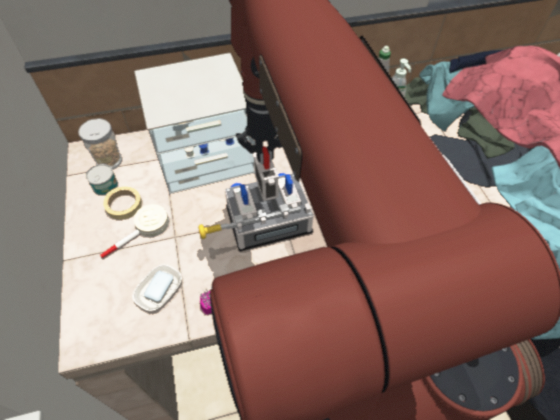

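The view shows the cartridge clear of the deck between the blue tabs, with the slide still out. The blue tabs reach 146 mm and its underside is at about 135 mm, so I'll rise further before crossing.

apply_moves(series=[[0,0,-0.02,0,0,0],[0,0,-0.04,0,0,0],[0,0,-0.055,0,0,0],[0,0,-0.06,0,0,0],[0,0,-0.06,0,0,0]])

```text
time_s: 10.87
position: [0.5712, 0.1664, 0.2754]
orientation: [-0.07, 3.14, -0.0]
wrist_force: [0.9, 1.0, -2.2]
gripper_width: 0.0128
grasp_force: 61.7
```

apply_moves(series=[[0.004,-0.02,0,0,0,0],[0.015,-0.06,0,0,0,0],[0.027,-0.1,0,0,0,0],[0.037,-0.14,0,0,0,0],[0.047,-0.18,0,0,0,0]])

```text
time_s: 11.28
position: [0.5407, 0.0289, 0.2734]
orientation: [0.071, -3.139, -0.0]
wrist_force: [1.2, -1.4, -1.3]
gripper_width: 0.0132
grasp_force: 61.7
```

apply_moves(series=[[0.01,-0.04,0,0,0,0],[0.02,-0.08,0,0,0,0],[0.03,-0.12,0,0,0,0],[0.04,-0.16,0,0,0,0],[0.046,-0.2,0,0,0,0]])

```text
time_s: 11.7
position: [0.5128, -0.1226, 0.2737]
orientation: [0.07, -3.14, -0.001]
wrist_force: [0.7, 0.0, -2.6]
gripper_width: 0.0132
grasp_force: 61.7
```

```bash
python3 - <<'E'
from h import *
rel([(.515,-.224,.24,182.4)])
E
```

```text
t 11.7 p [ 0.5128 -0.1226  0.2737] yaw -177.44 q [-0.48 -0.1  -0.03  1.64 -0.   -0.53] F [ 0.7  0.  -2.6] w 0.0132 gf 61.7
(0.515, -0.224, 0.24, 182.4) [0.0031, -0.1352, 0.0448, 0.0003, -0.0006, 0.0014]
```

apply_moves(series=[[0.003,-0.035,0.01,0,0,0],[0.003,-0.07,0.03,0,0,0],[0.003,-0.1,0.05,0,0,0],[0.003,-0.125,0.075,0,0,0],[0.003,-0.135,0.1,0,0,0]])

```text
time_s: 12.12
position: [0.5156, -0.225, 0.1976]
orientation: [0.067, -3.14, 0.0]
wrist_force: [0.4, 0.4, -2.1]
gripper_width: 0.0128
grasp_force: 61.8
```

apply_moves(series=[[0,0,0.015,0,0,0],[0,0,0.03,0,0,0],[0,0,0.045,0,0,0],[0,0,0.06,0,0,0],[0,0,0.07,0,0,0]])

```text
time_s: 12.53
position: [0.5161, -0.2218, 0.1462]
orientation: [0.072, -3.14, -0.0]
wrist_force: [-1.0, -0.2, -2.0]
gripper_width: 0.0131
grasp_force: 61.8
```

```bash
python3 - <<'E'
from h import *
rel([(.515,-.224,.102,182.4)])
im=robot.get_image("scene"); cv2.imwrite("pics/scene2.png",im["frame"])
E
```

```text
t 12.53 p [ 0.5161 -0.2218  0.1462] yaw -177.38 q [-0.64 -0.01 -0.18  1.41  0.   -0.68] F [-1.  -0.2 -2. ] w 0.0131 gf 61.8
(0.515, -0.224, 0.102, 182.4) [0.0016, -0.0029, 0.0589, 0.0001, -0.0001, 0.0019]
```

View pics/scene2.png

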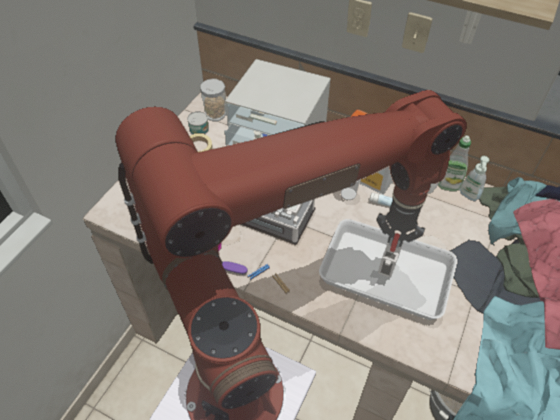

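The view shows the cartridge at (391,258), over the middle of the tray floor. I'll lower it the last 43 mm slowly, watching the force.

apply_moves(series=[[0,0,0.01,0,0,0],[0,0,0.02,0,0,0],[0,0,0.03,0,0,0],[0,0,0.04,0,0,0],[0,0,0.047,0,0,0]])

```text
time_s: 13.0
position: [0.516, -0.2225, 0.111]
orientation: [0.07, -3.14, -0.0]
wrist_force: [-0.4, 0.6, -1.7]
gripper_width: 0.013
grasp_force: 61.8
```

apply_moves(series=[[0,0,0.002,0,0,0],[0,0,0.004,0,0,0],[0,0,0.006,0,0,0],[0,0,0.008,0,0,0],[0,0,0.009,0,0,0]])

```text
time_s: 13.42
position: [0.5163, -0.2228, 0.1054]
orientation: [-0.07, 3.141, -0.0]
wrist_force: [0.1, -0.3, -1.3]
gripper_width: 0.013
grasp_force: 61.7
```

```bash
python3 - <<'E'
from h import *
rel([(.515,-.224,.102,182.4)])
E
```

```text
t 13.42 p [ 0.5163 -0.2228  0.1054] yaw -177.44 q [-0.64  0.   -0.23  1.33 -0.   -0.68] F [ 0.1 -0.3 -1.3] w 0.013 gf 61.7
(0.515, -0.224, 0.102, 182.4) [0.0018, -0.0015, 0.0046, -0.0002, 0.0001, 0.0014]
```

apply_moves(series=[[0,0,0.001,0,0,0],[0,0,0.002,0,0,0],[0,0,0.003,0,0,0],[0,0,0.004,0,0,0],[0,0,0.005,0,0,0]])

```text
time_s: 13.83
position: [0.5164, -0.2229, 0.102]
orientation: [-0.07, 3.14, -0.001]
wrist_force: [0.1, 0.5, 7.4]
gripper_width: 0.0133
grasp_force: 63.1
```

```bash
python3 - <<'E'
from h import *
rel([(.515,-.224,.102,182.4)])
E
```

```text
t 13.83 p [ 0.5164 -0.2229  0.102 ] yaw -177.43 q [-0.64  0.01 -0.24  1.33 -0.   -0.68] F [0.1 0.5 7.4] w 0.0133 gf 63.1
(0.515, -0.224, 0.102, 182.4) [0.0019, -0.0014, 0.0, -0.0003, 0.0003, 0.0014]
```

Contact is made at about 9 N. I'll release and withdraw upward.

apply_moves(series=[[0,0,0,0,0,0],[0,0,0,0,0,0],[0,0,0,0,0,0],[0,0,0,0,0,0],[0,0,0,0,0,0]], hand=0.6)

```text
time_s: 14.25
position: [0.5162, -0.2227, 0.1016]
orientation: [-0.07, 3.141, -0.0]
wrist_force: [0.1, -0.9, 0.6]
gripper_width: 0.0512
grasp_force: 0.0
```

apply_moves(series=[[0,0,-0.03,0,0,0],[0,0,-0.07,0,0,0],[0,0,-0.12,0,0,0],[0,0,-0.17,0,0,0],[0,0,-0.2,0,0,0]])

```text
time_s: 14.67
position: [0.5167, -0.2231, 0.2558]
orientation: [-0.07, 3.138, -0.004]
wrist_force: [0.2, -0.2, 0.4]
gripper_width: 0.0516
grasp_force: 0.0
```

apply_moves(series=[[0,0,0,0,0,0],[0,0,0,0,0,0],[0,0,0,0,0,0],[0,0,0,0,0,0],[0,0,0,0,0,0]])

```text
time_s: 15.08
position: [0.5156, -0.2223, 0.2501]
orientation: [0.07, -3.139, -0.002]
wrist_force: [-0.9, -0.3, -0.6]
gripper_width: 0.051
grasp_force: 0.0
```

```bash
python3 - <<'E'
from h import *
rel([])
a=robot.get_image("scene"); b=robot.get_image("side"); w=robot.get_image("wrist")
cv2.imwrite("pics/fin.png",np.hstack([cv2.resize(w["frame"],(400,300)),cv2.resize(b["frame"],(400,300))]))
for im in(b,w):
    P=pts(im); hsv=cv2.cvtColor(im["frame"],cv2.COLOR_BGR2HSV)
    for nm,lo,hi in(("red",(0,150,60),(8,255,255)),("yel",(22,130,80),(35,255,255)),("blue",(100,130,60),(125,255,255))):
        k,l,s,_=cv2.connectedComponentsWithStats(cv2.inRange(hsv,lo,hi))
        for i in range(1,k):
            q=P[l==i]
            if s[i,4]>50 and .45<np.nanmedian(q[:,0])<.6 and np.nanmedian(q[:,2])<.16: print(nm,np.nanmedian(q,0).round(3),np.nanpercentile(q,[3,97],0).round(3).tolist())
E
```

```text
t 15.08 p [ 0.5156 -0.2223  0.2501] yaw -177.44 q [-0.64 -0.01  0.02  1.6  -0.   -0.68] F [-0.9 -0.3 -0.6] w 0.051 gf 0.0
red [0.555 0.595 0.012] [[0.545, 0.58, 0.008], [0.564, 0.613, 0.017]]
yel [0.494 0.335 0.104] [[0.481, 0.304, 0.098], [0.504, 0.351, 0.115]]
red [ 0.514 -0.223  0.135] [[0.498, -0.229, 0.105], [0.532, -0.216, 0.136]]
```

View pics/fin.png

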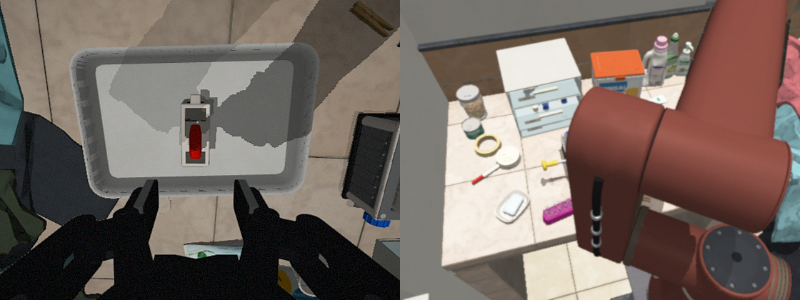

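The final view shows the cartridge standing upright in the middle of the tray, tab top at 135 mm as expected for a cartridge on the floor. The knob is still out, with its outer end at y = 0.35.

```bash
python3 -c "
from station import robot
print(robot.close_job())"
```

```text
the job is handed in; nothing more can be done
None
```

I handed the job in at about 15 s of the 50 s: lock slide out at its stop, red cartridge upright mid-tray. The blue cartridges looked seated when last seen, after the lift; no verdict was returned.

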